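# Fit the skimmer return spring on the flotation bench

### The arm

A 7-joint arm with a two-finger parallel gripper is mounted at the origin on the work surface. World frame = base frame: x ahead of the robot, y to its left, z up, the work surface at z = 0. Lengths are in m, angles in rad, forces in N, time in s.
With the tool pointing down it reaches from about 0.4 to 0.85 m from the base axis. Payload 10.4 kg.
Tool frame: the origin (TCP) lies midway between the tips of the shut fingers; the grasp point (between the pads) lies 19 mm behind it; z points along the fingers, y is the line along which they close (so a half turn about z gives the same grasp; the last joint's range is limited). The gripper opens to 87 mm and grips with 3 to 60 N. Pads are 19 mm wide; open, the fingers measure 117 mm over their backs; the gripper's body (75 mm by 190 mm) begins 51 mm behind the grasp point.
Start: joints at [1.142, 0.332, -0.065, 1.46, 0.022, 1.35, -0.088], TCP at [0.247, -0.574, 0.223] pointing down, gripper open.
Joint ranges: [-2.6, 2.6], [-0.5, 2.12], [-1.47, 1.34], [0.16, 2.42], [-1.27, 4.41], [0.06, 2.06], [-2.6, 2.6]. Speed limits (rad/s): [2.22, 2.22, 2.79, 2.79, 3.14, 3.14, 3.14].

### API

Orientations are given as a unit quaternion [x, y, z, w].
In Python, from bench import r gives the robot as it stands.
- The arm moves only by the tool arm_command, never from a script. Its arguments are lists of equal length, an entry for each row: "xyz": the shift along the world's x, y, z in m, a list of three; "rot": the turn, a rotation vector about the world's x, y, z in rad, a list of three. In form: {"xyz": [[tx, ty, tz], ...], "rot": [[ax, ay, az], ...]}. A call has 1 to 20 rows; each row is the pose to reach, as a shift and turn from the pose commanded when the call began; what a row does not reach only later rows make up. A row lasts 1/12 s, in which the tool goes at most 41.7 mm and 7.16 degrees, less where a joint would pass 70% of its speed; a pose out of reach is approached as far as the arm can. A call with a gripper value outside its range is refused whole. "grip" is the opening, from 0 (shut) to 1 (fully open), set as the call begins (left out, the last holds). The fingers move at their own pace and stop on an object; "squeeze" is the grip in N (left out, the last holds). Time passes only in rows, so rows that repeat a pose let the fingers close. It gives the time, the measured TCP pose, the force, the opening and the grip force at its end, in the units of the state.
- r.read_state(): the state, without advancing time (a new reading comes with each control period).
- r.camera(name): name is "side" or "top" or "wrist"; returns the picture (400x640x3 uint8, red, green, blue); there is no depth.
- r.camera_model(name): a dict with "fx", "fy", "cx", "cy" (pixels), "k1" (the pictures are not rectified: a ray, as slopes to the right and down, at radius r is drawn at 1 + k1 r^2 times it, then the intrinsics apply), "T" (4x4, takes a point from camera to world coordinates). Camera axes: x right, y up, looking along -z (the intrinsics and any distortion apply to the point x, -y, -z); pixel columns grow to the right and rows downward; lengths in m; the calibration is good to about 2 mm. A picture is of the moment at which its call begins: read the wrist's pose just before it. camera_model takes no time and is no camera call; for the wrist camera it gives the pose at the moment of the call.
- r.close_job(): hands the job in; it is judged then, once.
Trained networks look in the newest picture that a camera, given by its name, has taken for a name from the list of things; names that differ only in an ending like _2 or _b are one class to them, and where a whole thing is asked for, a point or a joint stands for the part that bears it (a point fixed in the world has none). Each returns a list of dicts, best first, with "conf" (0 to 1); they miss things now and then, are a little off and sometimes report something else, mostly with a low value. They report only what shows in the picture. A call takes as long as a camera call.
- r.look_for(label, camera): "at" ([x, y, z] in m, in the coordinates of the camera as it stood for that picture, good to about 4 mm: the middle of the surface that is visible of it).
- r.spot_point(label, camera): "at" ([x, y, z] in m, in the coordinates of the camera as it stood for that picture, good to about 4 mm: a listed point, or the origin of a listed thing).
The state is a dict: "time": time; "joint_positions": joint angles; "joint_vel": joint speeds; "joint_torque": joint torques, N m; "ee_pos": TCP position; "eef_rot": TCP orientation; "ft_force": force on the tool from outside, world axes, zero at the start; "torque": the same for the moment, N m; "width": finger opening in m; "grip_force": force on a finger pad.
Only numpy, scipy, OpenCV 4.12 (cv2) and the standard library are available. Lean on these libraries where they do the work, as an engineer would, in place of code of your own. Each camera call takes 0.05 s, during which the arm holds its last target. There are 200 camera calls.

### The job

Fit the blue-ended tension spring to the grey skimmer bracket: first push the steel pin under its plain end into the hole of the red block, then stretch the spring and put the ring at its other end over the brass post, so that the pin sits fully in the hole and the ring lies fully down around the post. The orange-ended spring is a spare and is not to be fitted.

Things in the scene. Friction and masses are not known exactly. Their poses are not given: they have to be found in the camera images.
- spring_hook (a point): Hook end of the blue spring (about 110 g): centre of its crossbar, 44 wide (y) x 24 x 20 mm high. An 8 mm pin points down; its tip is 36 mm below this point, 26 mm of it free. x points along the spring to the ring, 150 mm away unstretched. Starts level on the table on pin tip and ring. Stiff in bending: carry it level by either end, gripped firmly. Coil 17 mm thick.
- spring_ring (a point): Ring end of the blue spring: point on the ring's axis, half-way up the 46 mm high fitting. Lowest 14 mm: ring, bore 32, outside 42 mm, open above and below. Two flat cheeks, 24 mm long, 44 mm over their outer faces (y), rise from it to full height: grip here. x points away from the hook. Slides out up to 80 mm, 0.13 N per mm, springs back.
- hole (a point): Centre of the hole's mouth, 38 mm above the table: hole 20 mm in diameter, 28 mm deep, in a red block 30 x 30 mm on a fixed grey bracket (plate 275 x 85 x 8 mm). x points to the post, 200 mm away; z up. Pin home: crossbar lies on the block, spring_hook 10 mm above this point.
- post (a point): Centre of the brass post's top, 22 mm above the table: 14 mm in diameter, 10 mm high, on a flat 46 mm seat on the same bracket. Ring home on the seat: spring_ring 13 mm above this point, up to 9 mm nearer the hole once pulled. Ring clears the post at 23 mm; held level there, the pin is still 16 mm in the hole. Lever with black blade 38 mm high, 106 mm off in -y.

How it is judged:
By the outcome, as a careful person would: the job done as asked, in the order asked, and still so for the second after the job is handed in, with the robot touching nothing.
It also fails if it takes over 40 s, if anything falls off the work surface, if the arm or the gripper's body presses on something with over 40 N, if the wrist force passes 120 N, or if a joint passes its speed limit or range.

## Working session

There is one attempt and no reset: what is moved stays moved. The work goes in short steps, Python scripts to look and compute and a tool call to move; the robot and the scene stay as the last step left them, time stands still between calls to the robot, and variables do not carry over. Pictures are saved under pics/ and viewed, at most 12 in all, crops included, and the job is handed in when it is done.

Besides the shell and the picture viewer there is one more tool, called after "Call:" as name(argument=value, ...) on one line, values as JSON. arm_command: Moves the arm, as the interface text tells. Its arguments: {"type":"object","properties":{"xyz":{"type":"array"},"rot":{"type":"array"},"grip":{"type":"number"},"squeeze":{"type":"number"}},"required":["xyz","rot"]}

```bash
mkdir -p pics; cat > h.py <<'E'
import numpy as np, cv2
from bench import r
def w(cam,at):
    T=np.array(r.camera_model(cam)["T"]); return (T@np.r_[at,1])[:3]
def proj(cam,P,T=None):
    m=r.camera_model(cam); T=np.array(m["T"]) if T is None else T
    p=np.linalg.inv(T)@np.r_[P,1]; s=np.array([p[0],-p[1]])/-p[2]; s=s*(1+m["k1"]*(s@s))
    return np.array([m["fx"]*s[0]+m["cx"],m["fy"]*s[1]+m["cy"]])
def unproj(cam,uv,z,T=None):
    m=r.camera_model(cam); T=np.array(m["T"]) if T is None else T
    d=np.array([(uv[0]-m["cx"])/m["fx"],(uv[1]-m["cy"])/m["fy"]]); s=d.copy()
    for _ in range(20): s=d/(1+m["k1"]*(s@s))
    v=T[:3,:3]@np.array([s[0],-s[1],-1]); return T[:3,3]+v*(z-T[2,3])/v[2]
def shot(cam,name):
    a=r.camera(cam); cv2.imwrite(f"pics/{name}.png",a[:,:,::-1]); return a
E
python3 - <<'E'
from h import *
for c in("top","side"):
    shot(c,c+"0")
    for l in("spring_hook","spring_ring","hole","post"):
        for d in r.spot_point(l,c)[:3]:
            P=w(c,d["at"]); print(c,l,round(d["conf"],2),P.round(4),proj(c,P).round(0))
print(r.read_state())
a=np.vstack([cv2.imread("pics/top0.png"),cv2.imread("pics/side0.png")])
E
```

```text
top spring_hook 0.95 [ 0.5125 -0.2473  0.0339] [427. 222.]
top spring_ring 0.75 [ 0.4972 -0.0989  0.0249] [357. 231.]
top hole 0.86 [0.5766 0.0555 0.0396] [285. 194.]
top post 0.71 [0.4949 0.2308 0.0217] [205. 234.]
side spring_hook 0.83 [ 0.5106 -0.2467  0.0359] [403. 147.]
side spring_ring 0.73 [ 0.4931 -0.0965  0.026 ] [381. 195.]
side hole 0.74 [0.5777 0.0596 0.0368] [305. 227.]
side post 0.67 [0.4946 0.2361 0.0242] [291. 326.]
{'time': 0.5, 'joint_positions': array([ 1.14238275,  0.33222301, -0.06470798,  1.46012149,  0.02162058,
        1.3498905 , -0.08851842]), 'joint_vel': array([ 2.15582680e-03,  4.49226439e-06,  3.53351433e-04, -6.03444971e-04,
       -1.02129446e-03, -4.43252940e-05,  8.79026477e-04]), 'joint_torque': array([-1.67129856e-03, -6.22566032e+01,  2.38708989e-02, -3.89846706e+01,
       -6.11031731e-02,  3.22958361e-02,  8.39638886e-06]), 'ee_pos': array([ 0.24674934, -0.5742458 ,  0.2225509 ]), 'eef_rot': array([9.79485217e-01, 2.01516026e-01, 5.54333086e-06, 2.59946383e-05]), 'ft_force': array([-0.01498744, -0.38366921, -0.46996072]), 'torque': array([ 0.00662344,  0.00908325, -0.04589599]), 'grip_force': 0.0, 'width': 0.08705433198546789}
```

View pics/top0.png

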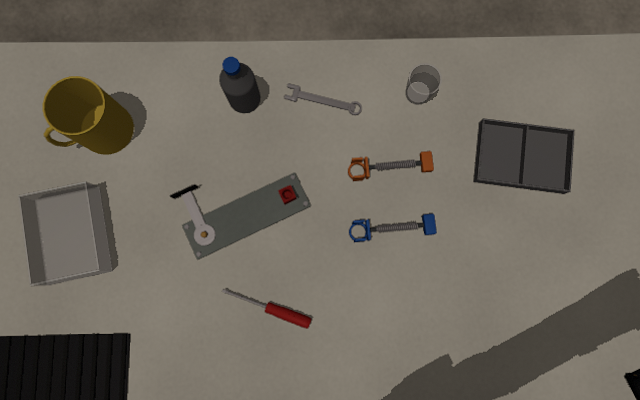

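View pics/side0.png

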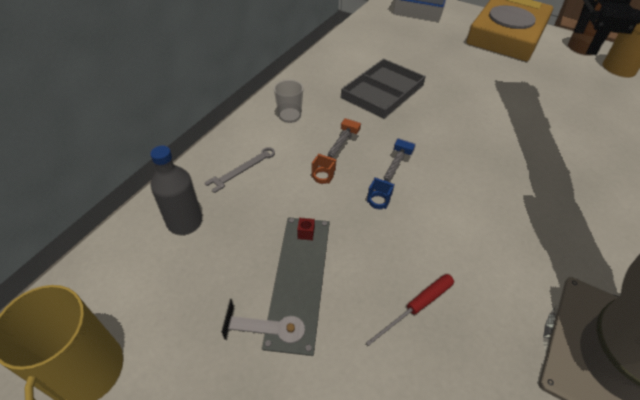

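The top view shows the blue spring with its hook at about (430,224) and ring at (359,231), the hole at (288,195) and the post at (204,235). The side view agrees with this: ring (380,196), hook (403,147), hole (306,228) and post (290,327). I'll hover over the ring and refine from there.

Call:
arm_command(xyz=[[0.248,0.474,-0.02],[0.248,0.474,-0.02],[0.248,0.474,-0.02],[0.248,0.474,-0.02],[0.248,0.474,-0.02],[0.248,0.474,-0.02],[0.248,0.474,-0.02],[0.248,0.474,-0.02],[0.248,0.474,-0.02],[0.248,0.474,-0.02],[0.248,0.474,-0.02],[0.248,0.474,-0.02],[0.248,0.474,-0.02],[0.248,0.474,-0.02],[0.248,0.474,-0.02],[0.248,0.474,-0.02]], rot=[[0,0,1.275],[0,0,1.275],[0,0,1.275],[0,0,1.275],[0,0,1.275],[0,0,1.275],[0,0,1.275],[0,0,1.275],[0,0,1.275],[0,0,1.275],[0,0,1.275],[0,0,1.275],[0,0,1.275],[0,0,1.275],[0,0,1.275],[0,0,1.275]], grip=1, squeeze=50)

```text
time: 1.83
ee_pos: [0.4946, -0.1007, 0.2025]
eef_rot: [0.667, 0.745, -0.0, 0.0]
ft_force: [-0.2, -0.6, 0.5]
width: 0.0869
grip_force: 0.0
```

```bash
python3 - <<'E'
from h import *
shot("wrist","w1"); 
for l in("spring_hook","spring_ring","hole","post"):
    for d in r.spot_point(l,"wrist")[:3]:
        P=w("wrist",d["at"]); print(l,round(d["conf"],2),P.round(4),proj("wrist",P).round(0))
s=r.read_state(); print(s["time"],s["ee_pos"],s["eef_rot"],s["joint_positions"])
E
```

```text
spring_hook 0.93 [ 0.5078 -0.2493  0.0359] [320. 301.]
spring_ring 0.74 [ 0.5015 -0.1001  0.0223] [329. 180.]
hole 0.67 [0.581  0.0505 0.041 ] [427.  43.]
2.0833 [ 0.49443995 -0.10134125  0.20262702] [ 6.67896991e-01  7.44253713e-01 -6.68191352e-05  1.23149476e-04] [ 0.65711561  0.12153576 -0.58154803  1.77536591  0.07016014  1.26511182
  0.16585994]
```

View pics/w1.png

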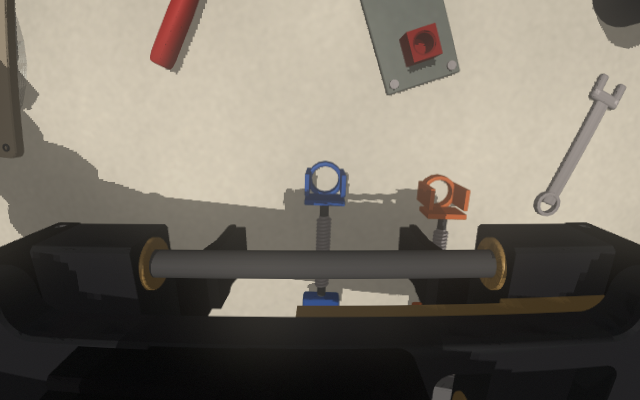

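Wrist view: the blue ring is centred near (327,178) and the spring runs straight down the picture to the hook at (321,298). The hole's mouth is at about (425,41).

```bash
python3 - <<'E'
from h import *
print("ring",unproj("wrist",(326.5,177),.012)); print("coil base",unproj("wrist",(323.5,215),.036),"hook",unproj("wrist",(321,298),.046),"hole",unproj("wrist",(425,42),.038))
print("top hole",unproj("top",(288.5,194.5),.038),"post",unproj("top",(204,235),.022),"ring",unproj("top",(359,231),.012),"hook",unproj("top",(430,223.5),.046))
print("side hole",unproj("side",(306,223),.038),"post",unproj("side",(290.5,327),.022))
t=cv2.imread("pics/top0.png")[160:275,160:320]; w1=cv2.imread("pics/w1.png")[0:230,270:500]
o=np.hstack([cv2.resize(t,None,fx=3,fy=3)[:345],cv2.resize(w1,(300,300))[:300] if 0 else cv2.copyMakeBorder(cv2.resize(w1,(300,300)),0,45,0,0,0)])
cv2.imwrite("pics/c1.png",o)
E
```

```text
ring [ 0.4989347  -0.09887562  0.012     ]
coil base [ 0.49967583 -0.13790894  0.036     ] hook [ 0.50776611 -0.23759676  0.046     ] hole [0.57994822 0.05249773 0.038     ]
top hole [0.57598725 0.0484289  0.038     ] post [0.49270773 0.23210165 0.022     ] ring [ 0.49721948 -0.10356642  0.012     ] hook [ 0.5080498  -0.25138284  0.046     ]
side hole [0.58079317 0.05248089 0.038     ] post [0.49511944 0.23766736 0.022     ]
```

View pics/c1.png

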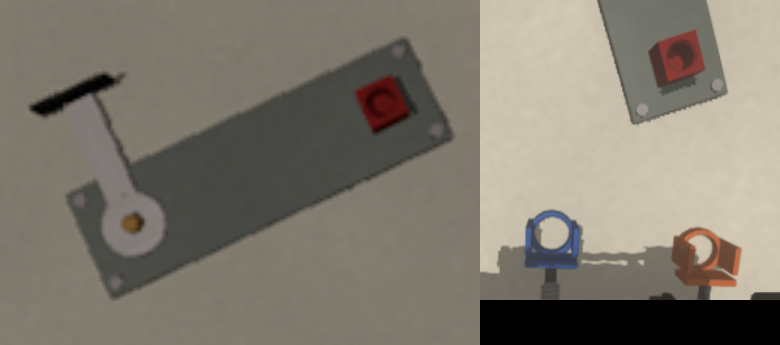

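```bash
python3 - <<'E'
from h import *
c=np.array([.4987,-.099,0]); a=np.deg2rad(94); X=np.array([np.cos(a),np.sin(a),0]); Y=np.array([-X[1],X[0],0])
for n,dx,dy,z in [("ring far",21,0,14),("ring near",-21,0,14),("ring L",0,21,14),("chk far top",12,22,46),("near top",-12,22,46),("far R",12,-22,46),("near R",-12,-22,46),("far bot",12,22,14),("near bot",-12,22,14)]:
    print(n,proj("wrist",c+X*dx/1e3+Y*dy/1e3+[0,0,z/1e3]).round(0))
print(np.array(r.camera_model("wrist")["T"]).round(3))
a=cv2.imread("pics/w1.png")[145:225,280:370]; cv2.imwrite("pics/c2.png",cv2.resize(a,None,fx=6,fy=6,interpolation=cv2.INTER_CUBIC))
E
```

```text
ring far [327. 159.]
ring near [326. 195.]
ring L [308. 177.]
chk far top [306. 171.]
near top [306. 193.]
far R [348. 173.]
near R [347. 195.]
far bot [308. 166.]
near bot [307. 187.]
[[ 0.994 -0.106 -0.027  0.487]
 [ 0.11   0.962  0.251 -0.033]
 [-0.001 -0.253  0.968  0.365]
 [ 0.     0.     0.     1.   ]]
```

View pics/c2.png

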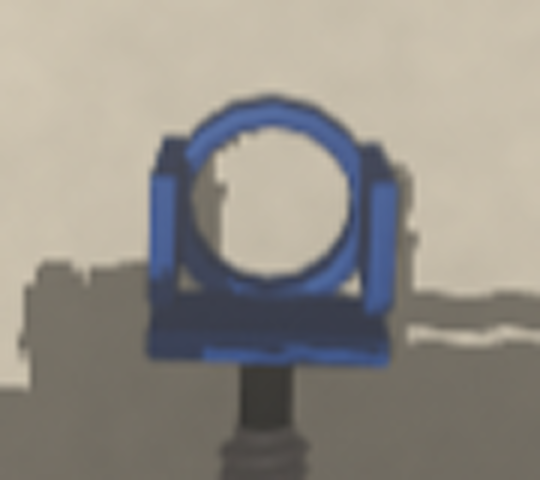

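The crop puts the ring centre near (325,178), with the cheeks centred on the ring. That places the ring at about (0.4975, -0.1015) and the spring direction at about 94°. Next I'll descend and grip.

Call:
arm_command(xyz=[[0.003,-0.0005,-0.04],[0.003,-0.0005,-0.08],[0.003,-0.0005,-0.12],[0.003,-0.0005,-0.155],[0.003,-0.0005,-0.175],[0.003,-0.0005,-0.186],[0.003,-0.0005,-0.186]], rot=[[0,0,-0.038],[0,0,-0.038],[0,0,-0.038],[0,0,-0.038],[0,0,-0.038],[0,0,-0.038],[0,0,-0.038]])

```text
time: 2.67
ee_pos: [0.4962, -0.1009, 0.0147]
eef_rot: [0.681, 0.732, -0.001, -0.002]
ft_force: [-0.1, -1.2, -0.4]
width: 0.0869
grip_force: 0.0
```

Call:
arm_command(xyz=[[0,0,0],[0,0,0],[0,0,0],[0,0,0],[0,0,0],[0,0,0]], rot=[[0,0,0],[0,0,0],[0,0,0],[0,0,0],[0,0,0],[0,0,0]], grip=0, squeeze=55)

```text
time: 3.17
ee_pos: [0.4981, -0.1009, 0.0171]
eef_rot: [0.681, 0.732, 0.0, 0.0]
ft_force: [0.2, 0.5, 0.3]
width: 0.0549
grip_force: 0.0
```

Call:
arm_command(xyz=[[0,0,0],[0,0,0],[0,0,0],[0,0,0],[0,0,0],[0,0,0.03],[0,0,0.06],[0,0,0.09],[0,0,0.09]], rot=[[0,0,0],[0,0,0],[0,0,0],[0,0,0],[0,0,0],[0,0,0],[0,0,0],[0,0,0],[0,0,0]])

```text
time: 3.92
ee_pos: [0.5007, -0.1009, 0.1118]
eef_rot: [0.681, 0.732, 0.002, 0.003]
ft_force: [1.5, -0.1, -1.1]
width: 0.0432
grip_force: 55.0
```

```bash
python3 - <<'E'
from h import *
for c in("side","top"):
    shot(c,c+"2")
    for l in("spring_hook","spring_ring","hole","post"):
        for d in r.spot_point(l,c)[:2]:
            P=w(c,d["at"]); print(c,l,round(d["conf"],2),P.round(4),proj(c,P).round(0))
s=r.read_state(); print(s["time"],s["ee_pos"],s["width"],s["grip_force"],s["ft_force"])
a=cv2.imread("pics/side2.png")[60:290,230:500]
cv2.imwrite("pics/c3.png",cv2.resize(a,None,fx=2.5,fy=2.5,interpolation=cv2.INTER_CUBIC))
E
```

```text
side spring_ring 0.94 [ 0.4997 -0.0976  0.1208] [384. 160.]
side hole 0.96 [0.578  0.0597 0.033 ] [305. 228.]
side post 0.72 [0.4943 0.2404 0.022 ] [290. 329.]
top spring_ring 0.66 [ 0.507  -0.2515  0.1238] [439. 220.]
top hole 0.71 [0.5768 0.0524 0.0366] [287. 194.]
top post 0.88 [0.4954 0.23   0.0229] [205. 234.]
4.4167 [ 0.4974013  -0.10060547  0.1059264 ] 0.043906989809277236 54.99964524060488 [-0.81252238 -0.17544116 -0.11960708]
```

View pics/c3.png

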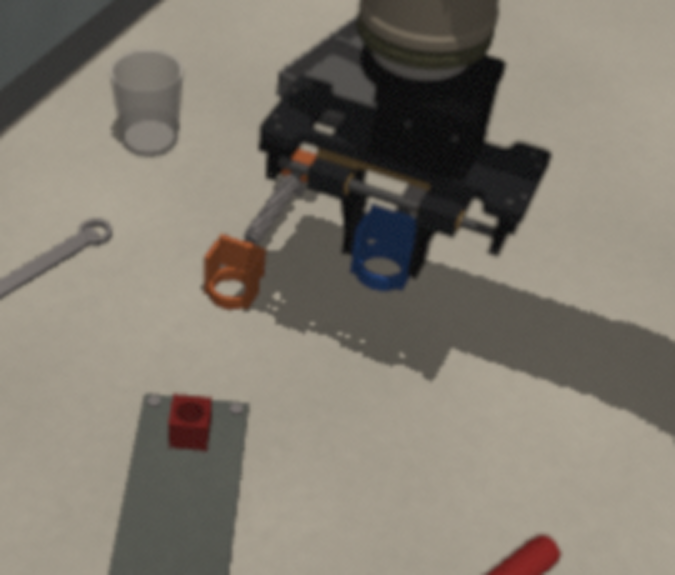

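The spring is gripped and the ring shows at crop (383,255). The hook is hidden behind the gripper, but the top network puts it level at z≈0.124. Next I'll carry it above the bracket.

Call:
arm_command(xyz=[[0.002,0.036,0],[0.004,0.072,0],[0.0065,0.108,0],[0.009,0.144,0],[0.011,0.18,0],[0.013,0.216,0],[0.015,0.252,0],[0.017,0.28,0],[0.0174,0.2907,0],[0.0174,0.2907,0],[0.0174,0.2907,0],[0.0174,0.2907,0]], rot=[[0,0,0.045],[0,0,0.09],[0,0,0.135],[0,0,0.18],[0,0,0.225],[0,0,0.27],[0,0,0.315],[0,0,0.35],[0,0,0.363],[0,0,0.363],[0,0,0.363],[0,0,0.363]])

```text
time: 5.42
ee_pos: [0.5153, 0.1881, 0.1062]
eef_rot: [0.539, 0.842, -0.001, 0.0]
ft_force: [1.2, -0.1, -1.4]
width: 0.0438
grip_force: 55.0
```

```bash
python3 - <<'E'
from h import *
s=r.read_state(); print(s["time"],s["ee_pos"],s["eef_rot"],s["width"],s["grip_force"],s["ft_force"])
for c in("wrist","side","top"):
    shot(c,c+"3")
    for l in("spring_hook","spring_ring","hole","post"):
        for d in r.spot_point(l,c)[:2]:
            P=w(c,d["at"]); print(c,l,round(d["conf"],2),P.round(4),proj(c,P).round(0))
s=r.read_state(); print(s["time"],s["ee_pos"])
f=lambda n,y,x:cv2.resize(cv2.imread(f"pics/{n}3.png")[y:y+200,x:x+260],(520,400)) 
a=f("top",120,170)[:290]; b=f("side",130,190)[:300]
cv2.imwrite("pics/c4.png",np.vstack([a,b]))
E
```

```text
5.4167 [0.51534195 0.18812883 0.10618472] [ 5.38854265e-01  8.42398810e-01 -5.64616053e-04  8.38408081e-05] 0.04376150939259709 54.99967806972563 [ 1.20205763 -0.09550207 -1.39575387]
wrist post 0.67 [0.4915 0.237  0.0219] [321. 138.]
side spring_ring 0.9 [0.5145 0.1929 0.1164] [294. 271.]
side post 0.79 [0.4951 0.2394 0.0233] [290. 328.]
top spring_hook 0.94 [0.581  0.053  0.1276] [284. 185.]
top hole 0.8 [0.5806 0.0512 0.0396] [287. 192.]
6.1667 [0.51515728 0.18997747 0.10658826]
```

View pics/c4.png

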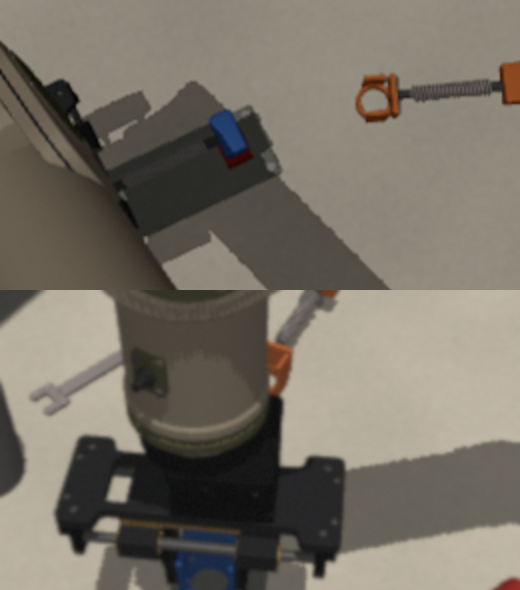

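The top view shows the blue crossbar at about (285,187), directly over the red block. I'll do a numeric check before lowering.

```bash
python3 - <<'E'
from h import *
a=cv2.imread("pics/top3.png"); h=cv2.cvtColor(a,cv2.COLOR_BGR2HSV); m=cv2.inRange(h,(100,150,60),(125,255,255)); m[:,:265]=0;m[:,310:]=0;m[:160]=0;m[220:]=0
n=cv2.findNonZero(m)[:,0]; print(cv2.minAreaRect(n), len(n)); u=np.array(cv2.minAreaRect(n)[0]); print("hook",unproj("top",u,.135))
b=cv2.imread("pics/top0.png"); h=cv2.cvtColor(b,cv2.COLOR_BGR2HSV); m=cv2.inRange(h,(0,120,20),(8,255,255))|cv2.inRange(h,(172,120,20),(180,255,255)); m[:,:270]=0;m[:,305:]=0;m[:180]=0;m[212:]=0
n=cv2.findNonZero(m)[:,0]; q=cv2.minAreaRect(n); print(q,unproj("top",q[0],.034)); g=b[186:204,278:298].sum(2); print(g)
E
```

```text
((284.07354736328125, 185.9558868408203), (21.951818466186523, 10.804409980773926), 59.03623962402344) 213
hook [0.5774049  0.05164042 0.135     ]
((287.2000427246094, 193.89999389648438), (15.20526123046875, 13.86362075805664), 63.43495178222656) [0.57799399 0.05145692 0.034     ]
[[212 212 210 212 212 218 209 193 178 142 130 109 127 131  91 154 216 208
  205 205]
 [215 215 212 217 210 189 170 140 138 117 116 124 120 123 106 126 184 211
  205 205]
 [217 215 208 184 173 133 116 105 110 114 112 113 121 116 118 102 155 216
  209 206]
 [206 189 169 136 116 107 102  81  77  73  79  97 114 122 119 106 129 187
  215 212]
 [176 133 120 116 107  91  63  49  41  47  50  59  90 114 120 112  98 155
  219 212]
 [176 118 120 120  95  66  36  54  75  95  88  74  77 106 117 119 107 130
  185 214]
 [198 141 121 112  77  38  69 103 110 122 115 108  87  86 117 122 107  98
  153 218]
 [198 152 117 110  49  35  76 128 121 122 121 121 119  96 105 124 118 103
  130 185]
 [209 185 141 107  52  51  85 126 122 118 124 121 117 111 109 125 123 112
  103 124]
 [215 202 152 111  79  51  71 110 123 121 122 116 113 114 117 129 129 120
  106  99]
 [216 211 173 101 103  61  54  92 124 117 124 121 107 109 121 125 124 124
  100  97]
 [217 215 198 129 109  85  64  69  89  89  96 112 104 118 128 114 104  83
  127 155]
 [215 219 214 184 117 116 100  71  60  78  90 112 116 119 103  79  54  31
  125 191]
 [221 221 221 202 138 124 118 115 109 121 120 114 104  74  44  39  63 130
  181 204]
 [215 216 220 213 179 118 120 130 133 119 101  80  55  35  68 131 178 203
  221 215]
 [216 215 219 218 203 139 122 120  97  81  58  30  58 132 181 203 223 219
  214 215]
 [215 215 214 217 213 175  99  75  53  32  63 131 181 204 225 218 218 215
  218 215]
 [214 214 215 217 217 194  81  41  70 130 182 207 230 220 217 215 213 218
  214 213]]
```

The hook and hole agree to within 1 mm, so I'm lowering it.

Call:
arm_command(xyz=[[0,0,-0.02],[0,0,-0.04],[0,0,-0.05],[0,0,-0.06],[0,0,-0.068],[0,0,-0.074],[0,0,-0.078],[0,0,-0.078],[0,0,-0.078]], rot=[[0,0,0],[0,0,0],[0,0,0],[0,0,0],[0,0,0],[0,0,0],[0,0,0],[0,0,0],[0,0,0]])

```text
time: 6.92
ee_pos: [0.5154, 0.1901, 0.029]
eef_rot: [0.538, 0.843, 0.0, 0.0]
ft_force: [-0.3, -0.1, -0.9]
width: 0.0434
grip_force: 55.0
```

```bash
python3 - <<'E'
from h import *
s=r.read_state(); print(s["time"],s["ee_pos"],s["width"],s["ft_force"],s["torque"])
for c in("top","side"):
    shot(c,c+"4")
    for l in("spring_hook","spring_ring","post"):
        for d in r.spot_point(l,c)[:1]:
            P=w(c,d["at"]); print(c,l,round(d["conf"],2),P.round(4),proj(c,P).round(0))
a=cv2.imread("pics/top4.png"); h=cv2.cvtColor(a,cv2.COLOR_BGR2HSV); m=cv2.inRange(h,(100,150,60),(125,255,255)); m[:,:265]=0;m[:,310:]=0;m[:160]=0;m[220:]=0
q=cv2.minAreaRect(cv2.findNonZero(m)[:,0]); print(q,unproj("top",q[0],.057),"want px",proj("top",[.5775,.0515,.058]))
s=r.read_state(); print(s["time"],s["ee_pos"],s["ft_force"],s["torque"])
f=lambda n,y,x:cv2.resize(cv2.imread(f"pics/{n}4.png")[y:y+100,x:x+160],(640,400))
cv2.imwrite("pics/c5.png",np.vstack([f("top",150,210)[:300],f("side",190,230)[:300]]))
E
```

```text
6.9167 [0.51538213 0.19013179 0.02895327] 0.04341157835840514 [-0.3158444  -0.06064716 -0.86949393] [ 0.10323185 -0.08443665  0.00658863]
top spring_hook 0.75 [0.5829 0.0539 0.0464] [286. 191.]
side spring_ring 0.93 [0.5121 0.1935 0.038 ] [296. 297.]
side post 0.66 [0.499  0.237  0.0215] [289. 326.]
((285.9000244140625, 192.3000030517578), (20.124608993530273, 10.28591251373291), 63.43495178222656) [0.57770736 0.05285372 0.057     ] want px [286.51063561 192.31000859]
7.3167 [0.51531429 0.18995183 0.02877736] [-0.24140118  0.3715893  -1.13694521] [ 0.06781349 -0.2042346   0.00703098]
```

View pics/c5.png

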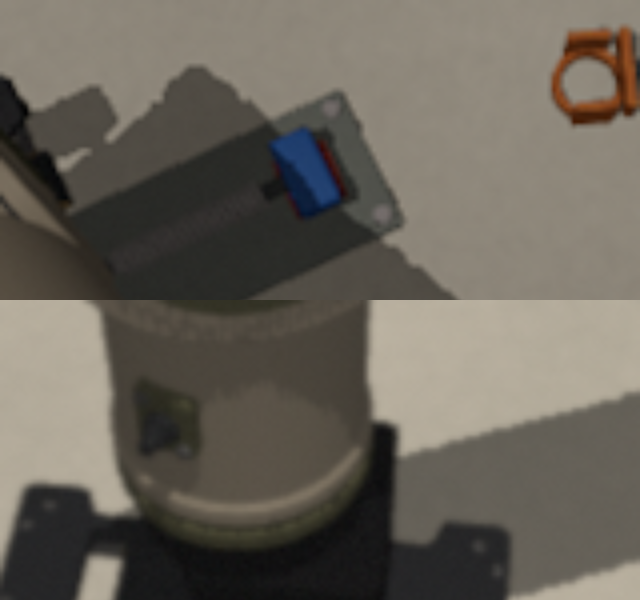

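The crossbar now sits on the red block, at (286,192) against an expected (286.5,192). I'll press down briefly to confirm it's seated.

Call:
arm_command(xyz=[[0,0,-0.0015],[0,0,-0.0025],[0,0,-0.0025],[0,0,-0.0025]], rot=[[0,0,0],[0,0,0],[0,0,0],[0,0,0]])

```text
time: 7.65
ee_pos: [0.5155, 0.19, 0.0264]
eef_rot: [0.538, 0.843, 0.0, 0.0]
ft_force: [-0.9, -0.4, 4.7]
width: 0.0434
grip_force: 55.0
```

Call:
arm_command(xyz=[[0,0,0.006],[0,0,0.0145],[0,0,0.0145],[-0.004,0.009,0.0145],[-0.009,0.019,0.0145],[-0.013,0.028,0.0145],[-0.017,0.037,0.0145],[-0.0213,0.0455,0.0145],[-0.0213,0.0455,0.0145],[-0.0213,0.0455,0.0145],[-0.0213,0.0455,0.0145]], rot=[[0,0,0],[0,0,0],[0,0,0],[0,0,0],[0,0,0],[0,0,0],[0,0,0],[0,0,0],[0,0,0],[0,0,0],[0,0,0]])

```text
time: 8.57
ee_pos: [0.4941, 0.2347, 0.0403]
eef_rot: [0.538, 0.843, -0.0, 0.0]
ft_force: [3.6, -4.6, -0.3]
width: 0.0434
grip_force: 55.0
```

```bash
python3 - <<'E'
from h import *
s=r.read_state(); print(s["time"],s["ee_pos"],s["width"],s["ft_force"],s["torque"])
for c in("wrist","top"):
    shot(c,c+"5")
    for l in("spring_hook","spring_ring","post"):
        for d in r.spot_point(l,c)[:1]:
            P=w(c,d["at"]); print(c,l,round(d["conf"],2),P.round(4),proj(c,P).round(0))
a=cv2.imread("pics/top5.png"); h=cv2.cvtColor(a,cv2.COLOR_BGR2HSV); m=cv2.inRange(h,(100,150,60),(125,255,255)); m[:,:265]=0;m[:,310:]=0;m[:160]=0;m[220:]=0
q=cv2.minAreaRect(cv2.findNonZero(m)[:,0]); print(q,unproj("top",q[0],.07),"want px",proj("top",[.5775,.0515,.07]))
s=r.read_state(); print(s["time"],s["ee_pos"],s["ft_force"])
w3=cv2.imread("pics/wrist5.png")[100:300,220:420]; t=cv2.imread("pics/top5.png")[150:250,200:300]
cv2.imwrite("pics/c6.png",np.hstack([cv2.resize(x,(400,400),interpolation=cv2.INTER_CUBIC) for x in(w3,t)]))
E
```

```text
8.5667 [0.49407822 0.23471329 0.04034966] 0.043353915243051745 [ 3.64169901 -4.56382082 -0.33128482] [-1.21864824 -0.81426154  0.10562593]
wrist post 0.6 [0.4924 0.2346 0.0217] [320. 230.]
top spring_hook 0.61 [0.5792 0.0591 0.059 ] [283. 191.]
top spring_ring 0.74 [0.4927 0.2352 0.0472] [200. 234.]
top post 0.59 [0.4983 0.233  0.0211] [204. 232.]
((283.1000061035156, 192.70001220703125), (20.124608993530273, 11.180339813232422), 63.43495178222656) [0.57477442 0.05793007 0.07      ] want px [286.16406745 191.37208457]
8.9667 [0.4943099  0.2344649  0.04040048] [ 3.00013577 -4.16750304  0.04099587]
```

View pics/c6.png

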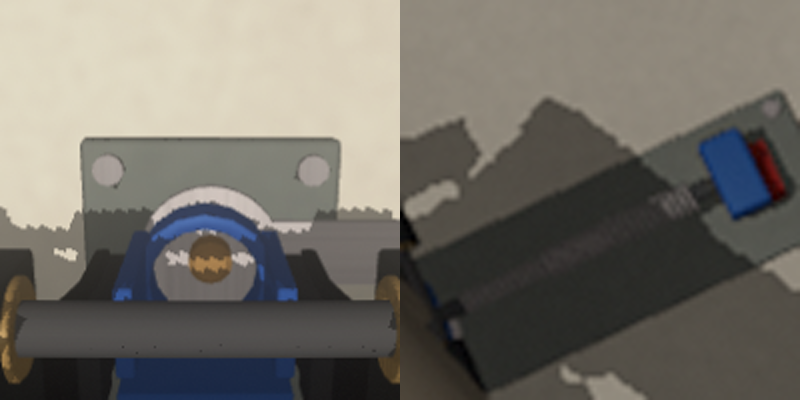

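The post shows through the ring at wrist pixel (325,229) and is centred left to right. In the top view the pin is still in the block, leaning toward the post. Last thing before lowering is the fore-and-aft offset.

```bash
python3 - <<'E'
from h import *
s=r.read_state(); p=s["ee_pos"]
print("post",unproj("wrist",(325,229),.022),p)
a=np.deg2rad(115);X=np.array([np.cos(a),np.sin(a),0])
c=np.r_[p[:2],0]-.001*X
zb=p[2]-.0166
for n,d,z in(("far outer",.021,zb+.014),("far inner",.016,zb+.014),("far inner bot",.016,zb)): print(n,proj("wrist",c+X*d+[0,0,z]))
E
```

```text
post [0.49514285 0.23659235 0.022     ] [0.4943099  0.2344649  0.04040048]
far outer [322.31871682 207.96102457]
far inner [322.32251979 216.45443487]
far inner bot [322.34540232 209.2864784 ]
```

All of that is within tolerance, so I'll lower the ring straight down.

Call:
arm_command(xyz=[[0,0,-0.004],[0,0,-0.008],[0,0,-0.012],[0,0,-0.0135],[0,0,-0.0135],[0,0,-0.0135]], rot=[[0,0,0],[0,0,0],[0,0,0],[0,0,0],[0,0,0],[0,0,0]])

```text
time: 9.47
ee_pos: [0.495, 0.2339, 0.0291]
eef_rot: [0.539, 0.843, -0.001, 0.001]
ft_force: [-5.9, -13.6, 27.8]
width: 0.044
grip_force: 55.0
```

Call:
arm_command(xyz=[[0,0,0.0015],[0,0,0.0015],[0,0,0.0015]], rot=[[0,0,0],[0,0,0],[0,0,0]])

```text
time: 9.72
ee_pos: [0.4948, 0.2343, 0.0293]
eef_rot: [0.538, 0.843, -0.0, 0.001]
ft_force: [0.2, -8.7, 10.1]
width: 0.0434
grip_force: 55.0
```

```bash
python3 - <<'E'
from h import *
shot("wrist","wrist6");shot("top","top6")
a=cv2.imread("pics/top6.png"); h=cv2.cvtColor(a,cv2.COLOR_BGR2HSV); m=cv2.inRange(h,(100,150,60),(125,255,255)); m[:,:265]=0;m[:,310:]=0;m[:160]=0;m[220:]=0
q=cv2.minAreaRect(cv2.findNonZero(m)[:,0]); print(q,unproj("top",q[0],.057))
s=r.read_state(); print(s["time"],s["ee_pos"],s["ft_force"],s["torque"])
w3=cv2.imread("pics/wrist6.png")[100:300,220:420]; t=cv2.imread("pics/top6.png")[150:250,200:300]
cv2.imwrite("pics/c7.png",np.hstack([cv2.resize(x,(400,400),interpolation=cv2.INTER_CUBIC) for x in(w3,t)]))
E
```

```text
((282.9000244140625, 193.3000030517578), (20.124608993530273, 11.180339813232422), 63.43495178222656) [0.57565211 0.05922195 0.057     ]
9.8167 [0.49484977 0.23430223 0.02926417] [ 1.81242332 -8.31292613  9.05410041] [-1.44583742 -0.08327115  0.10322657]
```

View pics/c7.png

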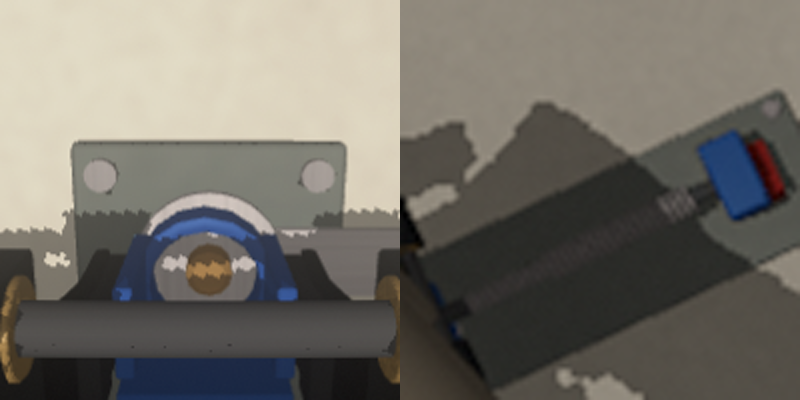

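The ring is down around the post at wrist crop (208,268). I'll ease it back toward the hole, then release and retreat.

Call:
arm_command(xyz=[[0.001,-0.003,0],[0.0025,-0.0055,0],[0.0025,-0.0055,0],[0.0025,-0.0055,0]], rot=[[0,0,0],[0,0,0],[0,0,0],[0,0,0]])

```text
time: 10.15
ee_pos: [0.4968, 0.2305, 0.0293]
eef_rot: [0.538, 0.843, 0.001, 0.0]
ft_force: [0.2, -2.7, 6.8]
width: 0.0434
grip_force: 55.0
```

Call:
arm_command(xyz=[[0,0,0],[0,0,0],[0,0,0],[0,0,0],[0,0,0],[0,0,0],[0,0,0],[0,0,0]], rot=[[0,0,0],[0,0,0],[0,0,0],[0,0,0],[0,0,0],[0,0,0],[0,0,0],[0,0,0]], grip=0.8)

```text
time: 10.82
ee_pos: [0.4963, 0.23, 0.0285]
eef_rot: [0.538, 0.843, 0.0, -0.0]
ft_force: [0.2, -0.4, 0.1]
width: 0.069
grip_force: 0.0
```

Call:
arm_command(xyz=[[0,0,0.015],[0,0,0.05],[0,0,0.09],[0,0,0.13],[0,-0.04,0.15],[0,-0.08,0.15],[0,-0.12,0.15],[0,-0.16,0.15],[0,-0.2,0.15],[0,-0.24,0.15],[0,-0.28,0.15],[0,-0.32,0.15],[0,-0.36,0.15],[0,-0.4,0.15],[0,-0.4,0.15]], rot=[[0,0,0],[0,0,0],[0,0,0],[0,0,0],[0,0,0],[0,0,0],[0,0,0],[0,0,0],[0,0,0],[0,0,0],[0,0,0],[0,0,0],[0,0,0],[0,0,0],[0,0,0]])

```text
time: 12.07
ee_pos: [0.4947, -0.1791, 0.1781]
eef_rot: [0.542, 0.84, -0.001, 0.0]
ft_force: [-0.1, -0.9, -0.2]
width: 0.0697
grip_force: 0.0
```

```bash
python3 - <<'E'
from h import *
for c in("side","top"):
    shot(c,c+"7")
    for l in("spring_hook","spring_ring","hole","post"):
        for d in r.spot_point(l,c)[:2]:
            P=w(c,d["at"]); print(c,l,round(d["conf"],2),P.round(4),proj(c,P).round(0))
s=r.read_state(); print(s["time"],s["ee_pos"],s["ft_force"],s["width"])
w3=cv2.imread("pics/side7.png")[210:350,230:370]; t=cv2.imread("pics/top7.png")[155:275,180:300]
cv2.imwrite("pics/c8.png",np.hstack([cv2.resize(x,(400,400),interpolation=cv2.INTER_CUBIC) for x in(w3,t)]))
E
```

```text
side spring_hook 0.93 [0.5814 0.0576 0.0546] [304. 219.]
side spring_ring 0.93 [0.4965 0.2274 0.0364] [293. 318.]
side hole 0.62 [0.5765 0.0582 0.0362] [306. 227.]
top spring_hook 0.82 [0.5796 0.0614 0.0523] [282. 192.]
top spring_ring 0.91 [0.4989 0.2258 0.0367] [205. 232.]
top hole 0.55 [0.5784 0.0543 0.0381] [286. 193.]
top post 0.93 [0.497  0.2324 0.0235] [204. 233.]
12.5667 [ 0.49647401 -0.16933584  0.17866088] [-0.17886069  1.27347872  0.15958383] 0.06969273341345365
```

View pics/c8.png

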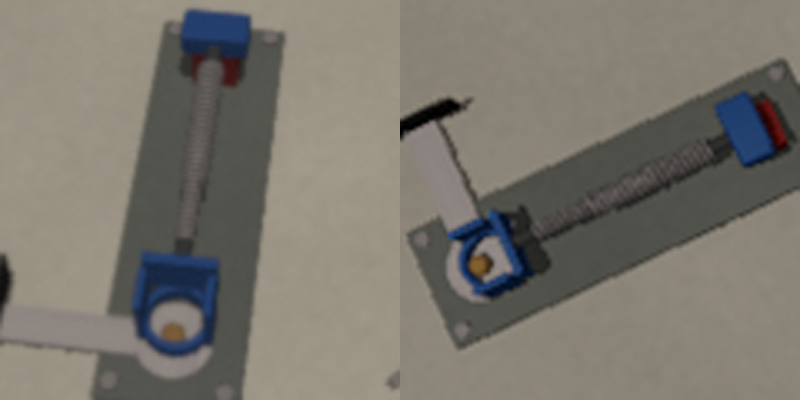

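The ring lies around the post in both views, at side (291,320). The hook's height reads about 5 mm high, so I'll check it by fitting a box silhouette in both views.

```bash
cat > fit.py <<'E'
from h import *
from scipy.optimize import minimize
def mask(img,box):
    h=cv2.cvtColor(cv2.imread(img),cv2.COLOR_BGR2HSV); m=cv2.inRange(h,(100,120,30),(128,255,255)); o=np.zeros_like(m); x0,y0,x1,y1=box; o[y0:y1,x0:x1]=m[y0:y1,x0:x1]; return o
def hull(cam,c,yaw,pitch,dims):
    R=cv2.Rodrigues(np.array([0,0,yaw]))[0]@cv2.Rodrigues(np.array([0,pitch,0.]))[0]
    P=[proj(cam,c+R@(np.array([i,j,k])*dims/2)) for i in(-1,1) for j in(-1,1) for k in(-1,1)]
    return cv2.convexHull(np.array(P,np.float32))[:,0]
def iou(cam,M,H):
    x=np.zeros((1600,2560),np.uint8); cv2.fillPoly(x,[np.round((H+.5)*4).astype(int)],255)
    x=cv2.resize(x,(640,400),interpolation=cv2.INTER_AREA)/255.; m=M/255.
    return np.minimum(x,m).sum()/np.maximum(x,m).sum()
dims=np.array([.024,.044,.020])
def fit(obs,p0):
    f=lambda p:-sum(iou(c,m,hull(c,p[:3]/100,p[3],p[4],dims)) for c,m in obs)/len(obs)
    best=min((minimize(f,np.r_[p0[0]*100,p0[1]*100,z*100,p0[3],t],method="Nelder-Mead",options=dict(initial_simplex=None,xatol=1e-3,fatol=1e-4,maxiter=250)) for z in(.046,.053) for t in(0.,.1)),key=lambda q:q.fun)
    return best.x[:3]*10,np.rad2deg(best.x[3:]),best.fun
E
python3 - <<'E'
from fit import *
obs=[("top",mask("pics/top7.png",(262,160,312,220))),("side",mask("pics/side7.png",(280,200,330,235)))]
print("now mm,deg",fit(obs,[.578,.058,.05,2.007]))
obs=[("top",mask("pics/top0.png",(418,205,445,245))),("side",mask("pics/side0.png",(388,135,420,160)))]
print("start (z should be 36)",fit([obs[0],obs[1]],[.508,-.249,.05,1.64]))
E
```

```text
Traceback (most recent call last):
  File "fit.py", line 16, in fit
    best=min((minimize(f,np.r_[p0[0]*100,p0[1]*100,z*100,p0[3],t],method="Nelder-Mead",options=dict(initial_simplex=None,xatol=1e-3,fatol=1e-4,maxiter=250)) for z in(.046,.053) for t in(0.,.1)),key=lambda q:q.fun)
  File "fit.py", line 16, in <genexpr>
    best=min((minimize(f,np.r_[p0[0]*100,p0[1]*100,z*100,p0[3],t],method="Nelder-Mead",options=dict(initial_simplex=None,xatol=1e-3,fatol=1e-4,maxiter=250)) for z in(.046,.053) for t in(0.,.1)),key=lambda q:q.fun)
              ~~~~~~~~^^^^^^^^^^^^^^^^^^^^^^^^^^^^^^^^^^^^^^^^^^^^^^^^^^^^^^^^^^^^^^^^^^^^^^^^^^^^^^^^^^^^^^^^^^^^^^^^^^^^^^^^^^^^^^^^^^^^^^^^^^^^^^^^^^^^^^
  File "fit.py", line 15, in <lambda>
    f=lambda p:-sum(iou(c,m,hull(c,p[:3]/100,p[3],p[4],dims)) for c,m in obs)/len(obs)
                ~~~^^^^^^^^^^^^^^^^^^^^^^^^^^^^^^^^^^^^^^^^^^^^^^^^^^^^^^^^^^
  File "fit.py", line 15, in <genexpr>
    f=lambda p:-sum(iou(c,m,hull(c,p[:3]/100,p[3],p[4],dims)) for c,m in obs)/len(obs)
                            ~~~~^^^^^^^^^^^^^^^^^^^^^^^^^^^^
  File "fit.py", line 7, in hull
    P=[proj(cam,c+R@(np.array([i,j,k])*dims/2)) for i in(-1,1) for j in(-1,1) for k in(-1,1)]
       ~~~~^^^^^^^^^^^^^^^^^^^^^^^^^^^^^^^^^^^^
  File "h.py", line 6, in proj
    m=r.camera_model(cam); T=np.array(m["T"]) if T is None else T
ValueError: time passes only in moves, steps and waits
```

```bash
sed -i '2a _C={c:r.camera_model(c) for c in("top","side")}' fit.py
sed -i 's/^from scipy.*/&\ndef proj(cam,P):\n    m=_C[cam]; p=np.linalg.inv(np.array(m["T"]))@np.r_[P,1]; s=np.array([p[0],-p[1]])\/-p[2]; s=s*(1+m["k1"]*(s@s))\n    return np.array([m["fx"]*s[0]+m["cx"],m["fy"]*s[1]+m["cy"]])/' fit.py
python3 - <<'E'
from fit import *
obs=[("top",mask("pics/top7.png",(262,160,312,220))),("side",mask("pics/side7.png",(280,200,330,235)))]
print("now mm,deg",fit(obs,[.578,.058,.05,2.007]))
obs=[("top",mask("pics/top0.png",(418,205,445,245))),("side",mask("pics/side0.png",(388,135,420,160)))]
print("start (z should be 36)",fit(obs,[.508,-.249,.05,1.64]))
E
```

```text
now mm,deg (array([577.13084225,  59.5607265 ,  50.8706287 ]), array([1.16234077e+02, 1.01043051e-02]), np.float64(-0.7985630882746175))
start (z should be 36) (array([ 509.49121691, -250.04099336,   36.87168704]), array([99.98301983,  6.95988238]), np.float64(-0.7197637367037328))
```

The fit gives z≈50.9 mm, with a bias of about +0.9 mm at the start pose, so the hook could be 0–2 mm high. I'll press the crossbar gently with shut fingers to be sure the pin is home.

Call:
arm_command(xyz=[[0.012,0.035,0],[0.025,0.07,0],[0.038,0.105,0],[0.051,0.14,0],[0.063,0.175,0],[0.076,0.21,-0.02],[0.0815,0.2265,-0.05],[0.0815,0.2265,-0.085],[0.0815,0.2265,-0.105],[0.0815,0.2265,-0.11],[0.0815,0.2265,-0.11],[0.0815,0.2265,-0.11]], rot=[[0,0,0],[0,0,0],[0,0,0],[0,0,0],[0,0,0],[0,0,0],[0,0,0],[0,0,0],[0,0,0],[0,0,0],[0,0,0],[0,0,0]], grip=0)

```text
time: 13.57
ee_pos: [0.5785, 0.0565, 0.0698]
eef_rot: [0.538, 0.843, 0.0, 0.001]
ft_force: [0.3, 0.5, 1.5]
width: 0.0023
grip_force: 0.0
```

Call:
arm_command(xyz=[[0,0,-0.003],[0,0,-0.006],[0,0,-0.0085],[0,0,-0.0085]], rot=[[0,0,0],[0,0,0],[0,0,0],[0,0,0]])

```text
time: 13.9
ee_pos: [0.5787, 0.0558, 0.0607]
eef_rot: [0.538, 0.843, 0.0, 0.001]
ft_force: [1.3, -0.4, 1.6]
width: 0.0007
grip_force: 1.2
```

Call:
arm_command(xyz=[[0,0,-0.001],[0,0,-0.002],[0,0,-0.002],[0,0,-0.002]], rot=[[0,0,0],[0,0,0],[0,0,0],[0,0,0]])

```text
time: 14.23
ee_pos: [0.5786, 0.0558, 0.0587]
eef_rot: [0.538, 0.843, 0.0, 0.001]
ft_force: [2.0, -2.7, 5.1]
width: 0.0003
grip_force: 2.8
```

Call:
arm_command(xyz=[[0,0,-0.001],[0,0,-0.0015],[0,0,-0.0015],[0,0,-0.0015]], rot=[[0,0,0],[0,0,0],[0,0,0],[0,0,0]])

```text
time: 14.57
ee_pos: [0.5788, 0.0559, 0.0584]
eef_rot: [0.538, 0.843, 0.0, 0.001]
ft_force: [-3.5, -5.1, 18.1]
width: 0.0005
grip_force: 8.9
```

Firm contact came at z≈0.0584, with 18 N. The crossbar's top at home is 0.058, so the pin is home. Now I'll retreat, check once more and hand in.

Call:
arm_command(xyz=[[0,0,0.01],[0,0,0.05],[0,0,0.09],[0,0,0.12],[-0.01,-0.04,0.12],[-0.02,-0.08,0.12],[-0.03,-0.12,0.12],[-0.04,-0.16,0.12],[-0.05,-0.2,0.12],[-0.05,-0.2,0.12],[-0.05,-0.2,0.12],[-0.05,-0.2,0.12]], rot=[[0,0,0],[0,0,0],[0,0,0],[0,0,0],[0,0,0],[0,0,0],[0,0,0],[0,0,0],[0,0,0],[0,0,0],[0,0,0],[0,0,0]])

```text
time: 15.57
ee_pos: [0.5277, -0.1424, 0.1764]
eef_rot: [0.538, 0.843, 0.0, -0.001]
ft_force: [0.6, 1.3, 0.5]
width: 0.0003
grip_force: 0.0
```

```bash
python3 - <<'E'
from fit import *
shot("top","top8");shot("side","side8")
obs=[("top",mask("pics/top8.png",(262,160,312,220))),("side",mask("pics/side8.png",(280,200,330,235)))]
print(fit(obs,[.578,.058,.05,2.007]))
for l in("spring_hook","spring_ring"):
    for c in("top","side"):
        for d in r.spot_point(l,c)[:1]: print(l,c,w(c,d["at"]).round(4))
print(r.read_state()["time"])
E
```

```text
(array([576.96913588,  58.57157288,  45.23201585]), array([1.15958172e+02, 5.24778772e-03]), np.float64(-0.7934532359727645))
spring_hook top [0.5793 0.0581 0.047 ]
spring_ring top [0.497  0.2252 0.0377]
spring_ring side [0.4976 0.2323 0.0379]
15.8667
```

```bash
python3 -c "
from bench import r
print(r.close_job())"
```

```text
the job is handed in; nothing more can be done
None
```

The blue spring is fitted and handed in at about 16 s: the pin was pressed home in the red block first (18 N on the crossbar confirmed it), then the ring was lowered onto the seat around the brass post; I didn't touch the orange spare.

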